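# Slide the riser's shelf board into its notches and lock it

### The arm

A 6-joint arm with a two-finger parallel gripper is mounted at the origin on a cart in front of the work surface, level with it; the furniture and walls round the work are solid. World frame = base frame: x ahead of the robot, y to its left, z up, the work surface at z = 0. Lengths are in m, angles in rad, forces in N, time in s.
With the tool pointing down it reaches from about 0.4 to 0.825 m from the base axis. Payload 7 kg.
Tool frame: the origin (TCP) lies at the very end of the fingers, on their centre line; the grasp point (between the pads) lies arm.hold_point_z behind it (arm.hold_point_z is the distance from the TCP to the grasp point, in m); z points along the fingers, y is the line along which they close (so a half turn about z gives the same grasp; the last joint's range is limited). The gripper opens to 88 mm and grips with 3 to 60 N. Pads are 19 mm wide; open, the fingers measure 130 mm over their backs; the gripper's body (78 mm by 193 mm) begins 47 mm behind the grasp point.
Start: joints at [-1.03, 0.359, 0.012, 0, -1.224, -0.288], TCP at [0.169, -0.654, 0.227] pointing down, gripper open.
Joint ranges: [-3.07, 3.07], [-1.43, 2.12], [-1.02, 1.25], [-3.03, 1.67], [-3.05, -0], [-3.03, 3.03]. Speed limits (rad/s): [2.39, 2.39, 3.01, 3.14, 3.14, 3.14].

### API

Orientations are given as [roll, pitch, yaw] about the fixed x, y, z axes, in that order (R = Rz(yaw) Ry(pitch) Rx(roll)).
In Python, from station import arm gives the robot as it stands.
- The arm moves only by the shell command python3 nudge.py 'ROWS' [FORCE]. ROWS is a JSON list of rows, 1 to 20 of them, each written [opening, [dx, dy, dz], turn]: the finger opening in m, then dx, dy, dz in m, then a turn about the tool's z in rad; each row is the pose to reach, as a shift and turn from the pose commanded when the command began, along the tool's axes at that moment; what a row does not reach only later rows make up. A row lasts 1/12 s, in which the tool goes at most 0.0417 m and 0.125 rad, less where a joint would pass 70% of its speed; a pose out of reach is approached as far as the arm can. The fingers move at their own pace and stop on an object; FORCE is the grip in N (left out, the last holds). Time passes only in rows, so rows that do not move let the fingers close. It prints the time, the measured TCP pose, the force, the opening and the grip force at its end. Input that does not fit is refused with a message, and nothing moves.
- arm.get_state(): the state, without advancing time (a new reading comes with each control period).
- arm.grab_frame(name): name is "scene" or "top" or "wrist"; returns the picture (480x640x3 uint8, red, green, blue); there is no depth.
- arm.camera_params(name): a dict with "fx", "fy", "cx", "cy" (pixels), "D" ([k1, k2, p1, p2, k3] as OpenCV has them; the pictures are not rectified), "T" (4x4, takes a point from camera to world coordinates); the wrist camera has in their place "hand_eye" (4x4, takes a point from camera to tool coordinates, whose origin is the TCP and whose axes are the flange's). Camera axes: x right, y down, z forward; pixel columns grow to the right and rows downward; lengths in m; the calibration is good to about 2 mm. A picture is of the moment at which its call begins: read the wrist's pose just before it. camera_params takes no time and is no camera call.
- arm.job_done(): hands the job in; it is judged then, once.
The state is a dict: "t": time; "q": joint angles; "qd": joint speeds; "joint_efforts": joint torques, N m; "eef_pos": TCP position; "ee_rot": TCP orientation; "force": force on the tool from outside, world axes, zero at the start; "moment": the same for the moment, N m; "width": finger opening in m; "gripper_force": force on a finger pad.
Only numpy, scipy, OpenCV 4.12 (cv2) and the standard library are available. Lean on these libraries where they do the work, as an engineer would, in place of code of your own. Each camera call takes 0.05 s, during which the arm holds its last target. There are 200 camera calls.

### The job

With the fingertips only, push the wooden shelf board of the small worktop riser gently along its rails, away from the open end, until it drops into its locating notches and lies flat on the rails. Then swing the little steel turn button on the riser's side fully round over the board to lock it. Do not lift the board; leave the spice tin standing untouched on it, and leave the things around the riser alone.

Things in the scene. Friction and masses are not known exactly. Their poses are not given: they have to be found in the camera images.
- riser_frame: Fixed low riser: two steel rails with wooden side cheeks on legs, 156 mm wide, 288 mm long. Origin on the worktop under the centre of the board's home. +y: along the rails, the way to push (roughly to the robot's left); +x: across, away from the robot. Rails from y -190 (open end, where the board starts) to +90 mm; rail tops 60 mm, cheek tops 72 mm above the worktop.
- seat (a point): Centre of the board's home at rail-top height (60 mm). Clear gap between the rails 88 mm wide, only cross bars (tops at 28 mm, y -172 and +72 mm) below, so a shut fingertip can stand in it. Rail notches 12 mm deep, 26 mm long, upright ends: inner pair at y +55, outer pair at y -55 mm.
- shelf_board: Loose wooden board, 136 mm in x, 150 mm along the rails (y), 14 mm thick, 0.35-0.7 kg, on four studs 10 mm high, 20 mm long (only the right notches fit). Origin: board centre at the studs' feet, plank 10 to 24 mm above. Sliding: origin at height 60 mm. Home: 50 mm, plank flat on the rails, over the frame's origin within 3 mm, stopped by the notch ends. Starts 60-110 mm short of home.
- board_edge (a point): Middle of the board's trailing end face (board y -75 mm, half way up the plank): push here toward frame +y, nothing is above it. Slides with a few newtons, guided with 2 mm play a side. Friction on a finger still pushing may hold this edge up until the finger backs off.
- turn_pivot (a point): Vertical pivot of the turn button, on the riser's far side: frame x +86, y -60 mm, 81.5 mm above the worktop. The arm is 14 mm wide, from 77.5 to 85.5 mm above the worktop: it passes 3.5 mm over a board that has dropped, but strikes the side of one that has not.
- turn_peg (a point): Top of the turn button's upright steel peg, 12 mm in diameter, 45 mm from the pivot, its top 107.5 mm above the worktop. Push it sideways, round the pivot, with a fingertip. A wall cabinet hangs just beyond the riser, its underside about 0.47 m above the worktop: keep the wrist low here.
- turn_button (a joint): Turn button angle a, rad: 0 = arm along the rail toward frame -y; negative = swung outward; grows clockwise seen from above to a stop at 1.57 = over the board (arm to frame -x). Peg from pivot in the frame: 45 mm x (-sin a, -cos a). Range -0.7 to 1.571, starts -0.35 to -0.05. Light friction (about 1 N at the peg); stays where left.
- spice_tin: Round spice tin, 62 mm in diameter, 35 mm high, standing loose on the board 20 to 35 mm ahead of its centre (+y). Origin at the centre of its underside. Rides along and must stay there, untouched.
- salt_shaker: Salt shaker 44 mm in diameter, 90 mm high, on the worktop to the right. Origin under its centre. Leave alone.
- bean_tin: Food tin 75 mm in diameter, 58 mm high, on the worktop to the right. Origin under its centre. Leave alone.
- mug: Two-tone mug 92 mm in diameter, 93 mm high, 127 mm with its handle, on the worktop to the left. Origin under its centre. Leave alone.

How it is judged:
By the outcome, as a careful person would: the job done as asked, in the order asked, and still so for the second after the job is handed in, with the robot touching nothing.
It also fails if it takes over 48 s, if anything falls off the work surface, if the arm or the gripper's body presses on something with over 40 N, if the wrist force passes 120 N, or if a joint passes its speed limit or range.

## Working session

There is one attempt and no reset: what is moved stays moved. The work goes in short steps, Python scripts to look and compute and a shell command to move; the robot and the scene stay as the last step left them, time stands still between calls to the robot, and variables do not carry over. Pictures are saved under pics/ and viewed, at most 10 in all, crops included, and the job is handed in when it is done.

```bash
ls; mkdir -p pics; python3 - <<'E'
from station import arm
import cv2
for n in("scene","top"):
    cv2.imwrite(f"pics/{n}0.png",arm.grab_frame(n)[:,:,::-1])
    p=arm.camera_params(n);print(n,p)
s=arm.get_state();print(s["t"],s["eef_pos"],s["ee_rot"],s["force"],arm.hold_point_z)
E
```

```text
nudge.py
pics
station.py
scene {'fx': 455.9184717959411, 'fy': 455.9184717959411, 'cx': 331.7919711316955, 'cy': 239.8448492738845, 'D': array([-0.08941539,  0.        ,  0.        ,  0.        ,  0.        ]), 'T': array([[ 0.26034999, -0.5529429 ,  0.79149986, -0.59495634],
       [-0.9653973 , -0.16184461,  0.20448563, -0.2744569 ],
       [ 0.01503111, -0.81734966, -0.57594583,  0.90152592],
       [ 0.        ,  0.        ,  0.        ,  1.        ]])}
top {'fx': 520.9729725374522, 'fy': 520.9729725374522, 'cx': 327.53718472471945, 'cy': 235.3735238929505, 'D': array([-0.0874906,  0.       ,  0.       ,  0.       ,  0.       ]), 'T': array([[-0.30947978, -0.7486491 ,  0.58629923, -0.40571772],
       [-0.95074199,  0.25506362, -0.17615966,  0.29556272],
       [-0.01766183, -0.61193715, -0.79070917,  1.34956075],
       [ 0.        ,  0.        ,  0.        ,  1.        ]])}
0.1 [ 0.1687049  -0.65312827  0.22572502] [ 3.14010923e+00 -1.26568595e-04 -2.88890699e+00] [-0.85882698  0.35524671  0.52660915] 0.0188
```

View pics/scene0.png

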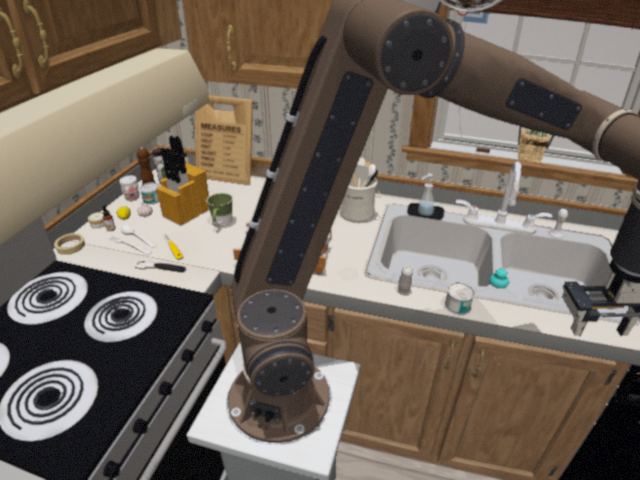

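View pics/top0.png

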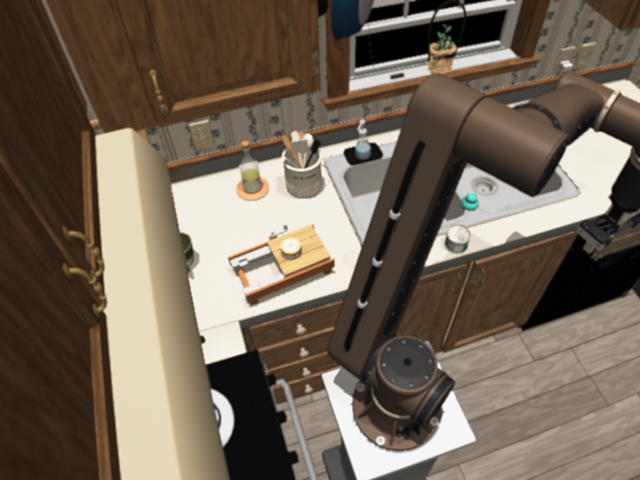

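The top view shows the riser at about (285,262), with the board at its right end, the tin at (290,248) and the button near (280,232). I'll zoom in there.

```bash
python3 - <<'E'
import cv2
i=cv2.imread("pics/top0.png")[210:310,220:350]
cv2.imwrite("pics/crop0.png",cv2.resize(i,None,fx=6,fy=6,interpolation=cv2.INTER_CUBIC))
E
```

```text
(no output)
```

View pics/crop0.png

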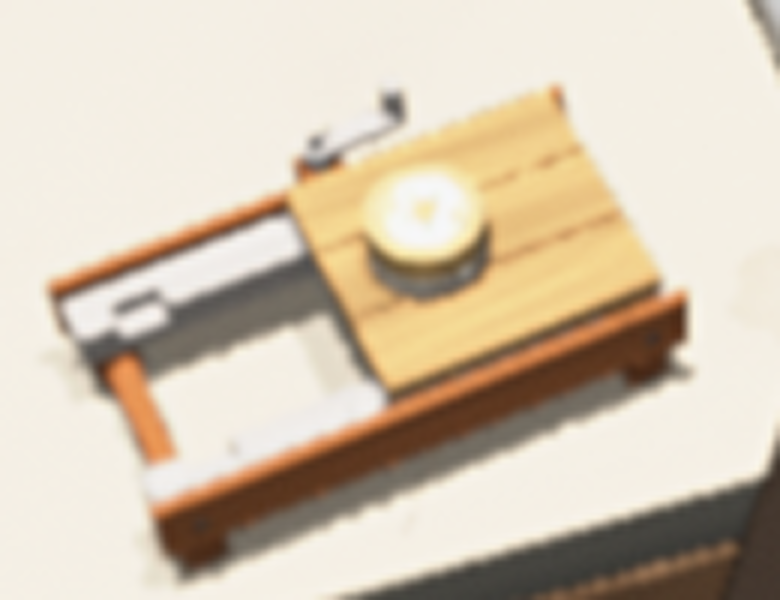

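```bash
cat > h.py <<'E'
import numpy as np, cv2
from station import arm
def ray(n,px):
    p=arm.camera_params(n);K=np.array([[p['fx'],0,p['cx']],[0,p['fy'],p['cy']],[0,0,1]])
    u=cv2.undistortPoints(np.array(px,float).reshape(-1,1,2),K,p['D'])[:,0]
    d=np.c_[u,np.ones(len(u))]@p['T'][:3,:3].T
    return p['T'][:3,3],d
def at(n,px,z):
    o,d=ray(n,px);z=np.broadcast_to(z,len(d));return o+d*((z-o[2])/d[:,2])[:,None]
E
python3 - <<'E'
from h import *
from scipy.optimize import least_squares
c=lambda a:np.array(a,float)/6+[220,210]-[.42,.42]
ch=at("top",c([(50,288),(155,510),(687,293),(560,87)]),.072)
bd=at("top",c([(290,188),(388,392),(662,280),(553,90)]),.084)
print(np.round(ch,4));print(np.round(bd,4))
F=np.array([[78,94],[-78,94],[-78,-194],[78,-194]])/1e3
R=lambda t:np.array([[np.cos(t),-np.sin(t)],[np.sin(t),np.cos(t)]])
B=np.array([[68,75],[-68,75],[-68,-75],[68,-75]])/1e3
f=lambda v:np.r_[((F@R(v[2]).T+v[:2])-ch[:,:2]).ravel(),((B+[0,v[3]])@R(v[2]).T+v[:2]-bd[:,:2]).ravel()]
s=least_squares(f,[.6,.1,0,-.08]);print(s.x,np.round(s.fun.reshape(-1,2),4))
v=s.x
pg=at("top",c([(392,95),(318,150)]),[.1075,.0855])[:,:2]
print("peg,pivot in frame",(pg-v[:2])@R(v[2]), pg)
tin=at("top",c([(424,208)]),.119)[:,:2];print("tin",(tin-v[:2])@R(v[2]))
# salt, bean, mug rough
print(at("top",[(457,232)],.058))
for n,p in [("edge",[0,v[3]-.075]),("seat",[0,0]),("pivot",[.086,-.06])]: print(n,R(v[2])@p+v[:2])
E
```

```text
[[0.558  0.3225 0.072 ]
 [0.4134 0.3005 0.072 ]
 [0.4522 0.0194 0.072 ]
 [0.5993 0.0407 0.072 ]]
[[0.5711 0.1929 0.084 ]
 [0.435  0.1779 0.084 ]
 [0.4556 0.0313 0.084 ]
 [0.5891 0.0471 0.084 ]]
[ 0.49840234  0.22023912  0.13653734 -0.10888307] [[ 0.0049  0.0014]
 [-0.005   0.0023]
 [-0.0046 -0.002 ]
 [ 0.0028 -0.002 ]
 [-0.0007  0.003 ]
 [ 0.0007 -0.0005]
 [ 0.0005 -0.0024]
 [ 0.0017  0.0002]]
peg,pivot in frame [[ 0.08269876 -0.10173853]
 [ 0.0835267  -0.05877305]] [[0.59417943 0.13070386]
 [0.58915148 0.17338217]]
tin [[ 0.00075739 -0.08515258]]
[[ 0.43315192 -0.38256013  0.058     ]]
edge [0.52343131 0.0380674 ]
seat [0.49840234 0.22023912]
pivot [0.59176877 0.17250329]
```

```bash
cat >> h.py <<'E'
from scipy.spatial.transform import Rotation as Ro
V=np.array([.4984,.2202,.1365])
def fr(x,y):
    c,s=np.cos(V[2]),np.sin(V[2]);return V[:2]+[c*x-s*y,s*x+c*y]
def inv(p):
    c,s=np.cos(V[2]),np.sin(V[2]);d=np.array(p[:2])-V[:2];return np.array([c*d[0]+s*d[1],-s*d[0]+c*d[1]])
def go(x,y,z,yaw=V[2]-np.pi/2):
    s=arm.get_state();R=Ro.from_euler('xyz',s['ee_rot']).as_matrix()
    d=R.T@(np.r_[fr(x,y),z]-s['eef_pos']);w=Ro.from_euler('xyz',[np.pi,0,yaw]).as_matrix()
    print("t",s['t'],"frame",np.round(inv(s['eef_pos']),4),s['eef_pos'][2].round(4),"F",np.round(s['force'],1),"delta",np.round(d,4),"rotvec",Ro.from_matrix(R.T@w).as_rotvec().round(3))
E
python3 -c "
from h import *
go(0,-.229,.15)"
```

```text
t 0.1 frame [-0.4455 -0.8203] 0.2257 F [-0.9  0.4  0.5] delta [-0.511   0.5356  0.0765] rotvec [ 1.000e-03  1.000e-03 -1.455e+00]
```

```bash
python3 nudge.py '[[0, [-0.13, 0.135, 0], -0.36], [0, [-0.13, 0.135, 0], -0.36], [0, [-0.13, 0.135, 0], -0.36], [0, [-0.13, 0.135, 0], -0.36], [0, [-0.13, 0.135, 0], -0.36], [0, [-0.51, 0.536, 0], -1.455], [0, [-0.51, 0.536, 0], -1.455], [0, [-0.51, 0.536, 0], -1.455], [0, [-0.51, 0.536, 0], -1.455], [0, [-0.51, 0.536, 0], -1.455], [0, [-0.51, 0.536, 0], -1.455], [0, [-0.51, 0.536, 0], -1.455], [0, [-0.51, 0.536, 0], -1.455], [0, [-0.51, 0.536, 0], -1.455], [0, [-0.51, 0.536, 0], -1.455], [0, [-0.51, 0.536, 0], -1.455], [0, [-0.51, 0.536, 0], -1.455], [0, [-0.51, 0.536, 0], -1.455], [0, [-0.51, 0.536, 0.07], -1.455], [0, [-0.51, 0.536, 0.07], -1.455]]'; python3 - <<'E'
from h import *
go(0,-.229,.15)
cv2.imwrite("pics/wrist1.png",arm.grab_frame("wrist")[:,:,::-1])
E
```

```text
t: 1.77
eef_pos: [0.5296, -0.0044, 0.1552]
ee_rot: [-3.14, 0.001, -1.431]
force: [-1.0, -0.7, -1.1]
width: 0.0002
gripper_force: 0.0
t 1.7667 frame [ 0.0003 -0.2267] 0.1552 F [-1.  -0.7 -1.1] delta [0.0023 0.0003 0.0052] rotvec [-0.002  0.001  0.003]
```

View pics/wrist1.png

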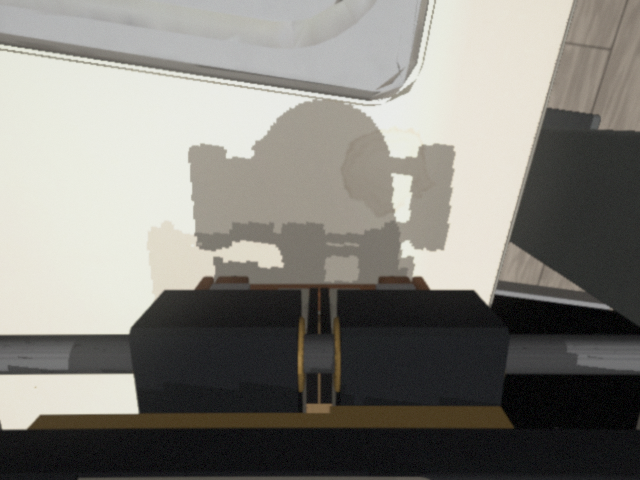

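The wrist view shows the open end of the riser at rows ~285, spanning cols 200–432. It is centred on the fingers, so lateral alignment is good. Next I descend and approach.

```bash
python3 nudge.py '[[0, [0, 0, 0.04], 0], [0, [0, 0, 0.08], 0], [0, [0, 0, 0.097], 0], [0, [-0.005, 0, 0.097], 0], [0, [-0.012, 0, 0.097], 0], [0, [-0.02, 0, 0.097], 0], [0, [-0.026, 0, 0.097], 0], [0, [-0.03, 0, 0.097], 0], [0, [-0.034, 0, 0.097], 0], [0, [-0.037, 0, 0.097], 0], [0, [-0.04, 0, 0.097], 0], [0, [-0.043, 0, 0.097], 0], [0, [-0.046, 0, 0.097], 0], [0, [-0.049, 0, 0.097], 0], [0, [-0.052, 0, 0.097], 0]]'; python3 - <<'E'
from h import *
go(0,-.0845,.058)
E
```

```text
t: 3.07
eef_pos: [0.5221, 0.0436, 0.0611]
ee_rot: [-3.14, -0.001, -1.433]
force: [0.4, -9.7, 6.6]
width: 0.0005
gripper_force: 4.6
t 3.0667 frame [-0.0005 -0.1782] 0.0611 F [ 0.4 -9.7  6.6] delta [-0.0937 -0.0006  0.0029] rotvec [-0.001 -0.001  0.001]
```

```bash
python3 nudge.py '[[0, [-0.004, 0, 0.0], 0], [0, [-0.008, 0, 0], 0], [0, [-0.012, 0, 0], 0], [0, [-0.016, 0, 0], 0], [0, [-0.02, 0, 0], 0], [0, [-0.024, 0, 0], 0], [0, [-0.028, 0, 0], 0], [0, [-0.032, 0, 0], 0], [0, [-0.036, 0, 0], 0], [0, [-0.04, 0, 0], 0]]'; python3 - <<'E'
from h import *
go(0,-.0845,.058)
cv2.imwrite("pics/top2.png",cv2.resize(arm.grab_frame("top")[190:310,200:360,::-1],None,fx=5,fy=5,interpolation=cv2.INTER_CUBIC))
E
```

```text
t: 3.9
eef_pos: [0.5165, 0.0831, 0.0611]
ee_rot: [-3.141, -0.002, -1.433]
force: [0.7, -9.7, 8.3]
width: 0.0005
gripper_force: 4.9
t 3.9 frame [-0.0007 -0.1383] 0.0611 F [ 0.7 -9.7  8.3] delta [-0.0538 -0.0007  0.003 ] rotvec [-0.001 -0.002  0.001]
```

View pics/top2.png

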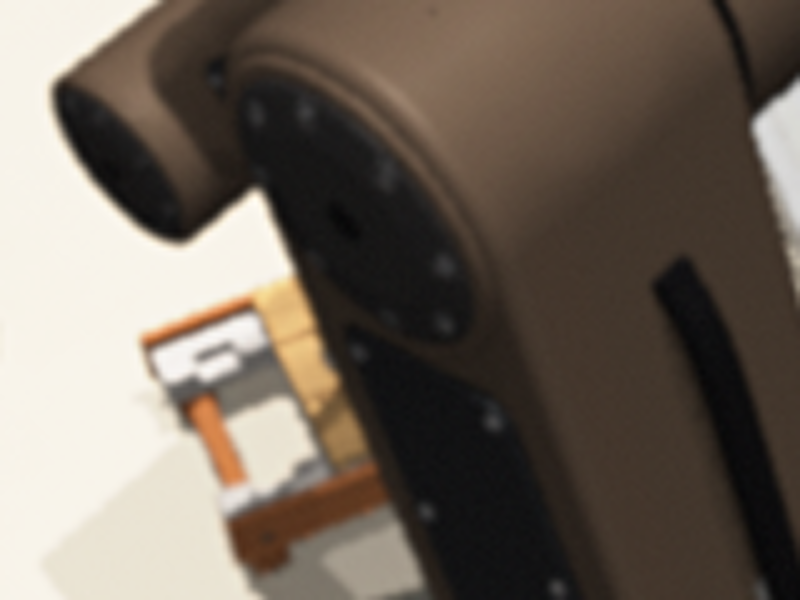

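The arm hides most of it, but the board's leading edge is visible, from about px (251,250) to (267,284). I can measure that.

```bash
python3 - <<'E'
from h import *
for p in at("top",[(250.6,249.2),(266.5,283.5)],.084): print(inv(p))
E
```

```text
[0.06263239 0.0218987 ]
[-0.07303932  0.02422486]
```

```bash
python3 nudge.py '[[0, [-0.004, 0, 0.0], 0], [0, [-0.008, 0, 0], 0], [0, [-0.012, 0, 0], 0], [0, [-0.016, 0, 0], 0], [0, [-0.02, 0, 0], 0], [0, [-0.024, 0, 0], 0], [0, [-0.028, 0, 0], 0], [0, [-0.032, 0, 0], 0], [0, [-0.036, 0, 0], 0], [0, [-0.039, 0, 0], 0], [0, [-0.042, 0, 0], 0], [0, [-0.044, 0, 0], 0]]'; python3 - <<'E'
from h import *
go(0,-.086,.058)
E
for i in 1 2 3; do python3 nudge.py '[[0, [-0.001, 0, 0], 0], [0, [-0.002, 0, 0], 0]]' | egrep 'eef_pos|force:'; done
```

```text
t: 4.95
eef_pos: [0.5103, 0.1267, 0.0609]
ee_rot: [-3.141, -0.002, -1.433]
force: [1.8, -9.0, 8.0]
width: 0.0006
gripper_force: 4.7
t 4.95 frame [-0.001  -0.0942] 0.0609 F [ 1.8 -9.   8. ] delta [-0.0082 -0.001   0.0029] rotvec [-0.001 -0.002  0.001]
eef_pos: [0.5099, 0.1285, 0.0609]
force: [1.7, -9.3, 7.8]
gripper_force: 4.6
eef_pos: [0.5096, 0.1305, 0.0608]
force: [1.5, -7.6, 5.9]
gripper_force: 4.2
eef_pos: [0.5091, 0.1332, 0.0603]
force: [0.8, -7.3, 4.8]
gripper_force: 3.8
```

```bash
for i in 1 2 3; do python3 nudge.py '[[0, [-0.001, 0, 0], 0], [0, [-0.002, 0, 0], 0]]' | egrep 'eef_pos|force:'; done; python3 - <<'E'
from h import *
go(0,-.086,.058)
E
```

```text
eef_pos: [0.5089, 0.1349, 0.0602]
force: [0.8, -7.6, 4.8]
gripper_force: 3.9
eef_pos: [0.5086, 0.1368, 0.0603]
force: [1.0, -8.5, 4.8]
gripper_force: 4.0
eef_pos: [0.5085, 0.1378, 0.0603]
force: [6.6, -18.3, 3.7]
gripper_force: 9.6
t 5.95 frame [-0.0012 -0.083 ] 0.0603 F [  6.6 -18.3   3.7] delta [ 0.0029 -0.0012  0.0023] rotvec [ 0.001 -0.003  0.001]
```

It hit the notch end, shown by the force rise. I'll back off gently, then lift, move right and look.

```bash
python3 nudge.py '[[0, [0.002, 0, 0], 0], [0, [0.005, 0, 0], 0], [0, [0.012, 0, 0], 0], [0, [0.025, 0, 0], 0], [0, [0.04, 0, 0], 0], [0, [0.07, 0, -0.02], 0], [0, [0.11, 0, -0.05], 0], [0, [0.14, 0, -0.075], 0], [0, [0.18, 0, -0.1], 0], [0, [0.22, 0, -0.1], 0], [0, [0.26, 0, -0.1], 0], [0, [0.3, 0, -0.1], 0], [0, [0.34, 0, -0.1], 0], [0, [0.38, 0, -0.1], 0], [0, [0.42, 0, -0.1], 0], [0, [0.42, 0, -0.1], 0], [0, [0.42, 0, -0.1], 0]]'; python3 - <<'E'
from h import *
go(.13,-.2,.16,V[2]);print(arm.get_state()['q'])
cv2.imwrite("pics/top3.png",cv2.resize(arm.grab_frame("top")[200:320,210:350,::-1],None,fx=5,fy=5,interpolation=cv2.INTER_CUBIC))
E
```

```text
t: 7.37
eef_pos: [0.5646, -0.2794, 0.1586]
ee_rot: [3.14, 0.001, -1.438]
force: [-0.7, -0.4, -1.0]
width: 0.0006
gripper_force: 0.0
t 7.3667 frame [-0.0024 -0.504 ] 0.1586 F [-0.7 -0.4 -1. ] delta [-0.3045 -0.1312 -0.0014] rotvec [ 0.000e+00  1.000e-03 -1.575e+00]
[-1.50341053e-01  3.35683120e-01 -1.83770762e-01 -2.66301051e-04
 -1.05256959e+00  2.83222172e-01]
```

View pics/top3.png

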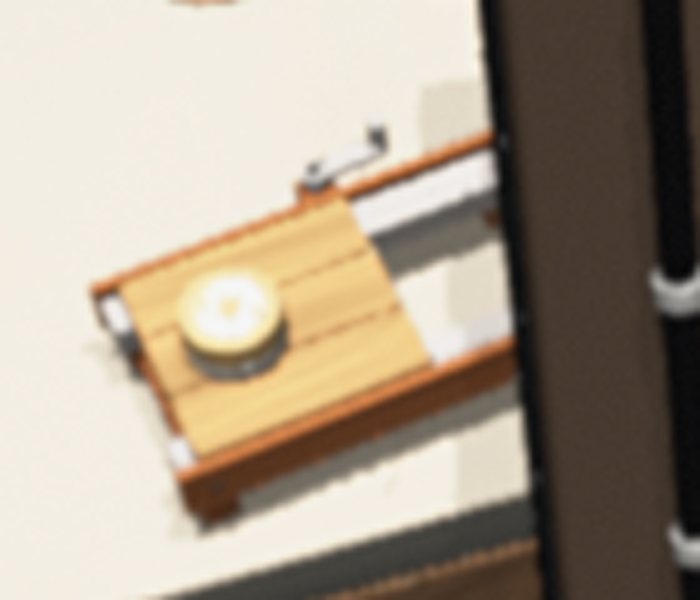

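The board now looks flush and square between the cheeks, with corners at crop px (120,285), (197,458), (435,362) and (350,200). The tin is upright at (230,312) and the peg is at (377,132). I'll verify numerically and refine the peg position.

```bash
python3 - <<'E'
from h import *
c=lambda a:np.array(a,float)/5+[210,200]-[.4,.4]
for z in(.074,.084): print(z,[inv(p).round(4) for p in at("top",c([(120,285),(197,458),(435,362),(350,200)]),z)])
q=[inv(p) for p in at("top",c([(377,130),(316,178)]),[.1075,.0855])];print(q)
print("tin",inv(at("top",c([(230,310)]),.109)[0]))
for a in(-.35,-.2,-.05):print(a,fr(.086-.045*np.sin(a),-.06-.045*np.cos(a)), inv(fr(.086-.045*np.sin(a),-.06-.045*np.cos(a))))
E
```

```text
0.074 [array([0.0672, 0.0767]), array([-0.0685,  0.078 ]), array([-0.0689, -0.0717]), array([ 0.0644, -0.0731])]
0.084 [array([0.0597, 0.0776]), array([-0.0749,  0.0789]), array([-0.0753, -0.0696]), array([ 0.0569, -0.071 ])]
[array([ 0.08191244, -0.10164796]), array([ 0.08098584, -0.05842588])]
tin [-0.00473165  0.02816124]
-0.35 [0.61280372 0.13268182] [ 0.1014304  -0.10227177]
-0.2 [0.60662299 0.12998446] [ 0.09494012 -0.104103  ]
-0.05 [0.60010858 0.12824101] [ 0.08824906 -0.10494376]
```

```bash
python3 - <<'E'
from h import *
for n,p in dict(crockbase=(303,195),bottlebase=(252,198),wallcab_low=(200,110)).items(): q=at("top",[p],0.)[0];print(n,q.round(3),inv(q).round(3))
print(arm.camera_params("wrist")["hand_eye"].round(3))
go(.125,-.102,.13,V[2])
E
```

```text
crockbase [0.792 0.021 0.   ] [ 0.264 -0.237]
bottlebase [0.837 0.193 0.   ] [ 0.332 -0.073]
wallcab_low [1.383 0.289 0.   ] [ 0.886 -0.052]
[[ 0.    -0.96  -0.279  0.076]
 [ 1.    -0.     0.001 -0.001]
 [-0.001 -0.279  0.96  -0.158]
 [ 0.     0.     0.     1.   ]]
t 7.4167 frame [-0.0021 -0.5025] 0.1588 F [-0.3  0.  -0.4] delta [-0.4008 -0.1262  0.029 ] rotvec [ 0.000e+00  1.000e-03 -1.573e+00]
```

```bash
python3 nudge.py '[[0, [-0.03, -0.01, 0], -0.12], [0, [-0.06, -0.02, 0], -0.24], [0, [-0.09, -0.03, 0], -0.36], [0, [-0.12, -0.04, 0], -0.48], [0, [-0.15, -0.05, 0], -0.6], [0, [-0.18, -0.06, 0], -0.72], [0, [-0.21, -0.07, 0], -0.84], [0, [-0.24, -0.08, 0], -0.96], [0, [-0.27, -0.09, 0], -1.08], [0, [-0.3, -0.1, 0], -1.2], [0, [-0.33, -0.11, 0.01], -1.32], [0, [-0.36, -0.12, 0.02], -1.44], [0, [-0.39, -0.126, 0.03], -1.56], [0, [-0.401, -0.126, 0.03], -1.573], [0, [-0.401, -0.126, 0.03], -1.573], [0, [-0.401, -0.126, 0.03], -1.573]]'; python3 - <<'E'
from h import *
go(.125,-.102,.093,V[2]);print(arm.get_state()['q'])
cv2.imwrite("pics/wrist4.png",arm.grab_frame("wrist")[:,:,::-1])
E
```

```text
t: 8.75
eef_pos: [0.635, 0.1392, 0.1297]
ee_rot: [3.142, 0.0, 0.141]
force: [0.9, -1.0, 0.5]
width: 0.0002
gripper_force: 0.0
t 8.75 frame [ 0.1243 -0.0988] 0.1297 F [ 0.9 -1.   0.5] delta [0.0007 0.0032 0.0367] rotvec [0.    0.    0.004]
[ 5.15285851e-01  3.90618577e-01 -1.72050034e-01 -7.28730278e-05
 -1.00836185e+00  1.19607851e+00]
```

View pics/wrist4.png

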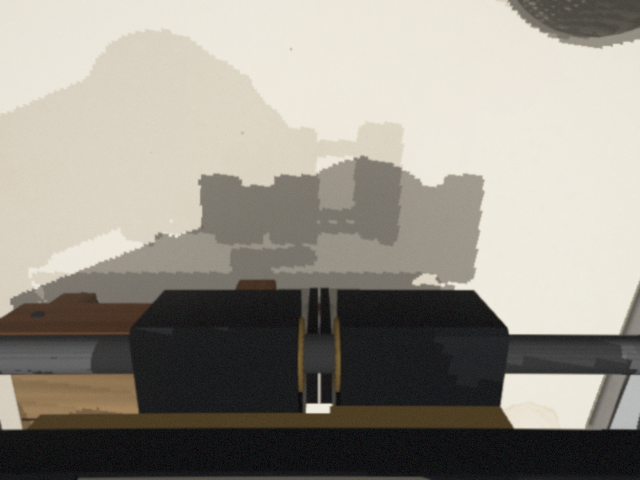

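Clear space lies beneath the fingers, with the brown cheek at (70,315) and the crock far off at (590,20). I'll descend and start the sweep.

```bash
python3 nudge.py '[[0, [0, 0.003, 0.02], 0], [0, [0, 0.003, 0.037], 0], [0, [0, 0.003, 0.037], 0]]'; python3 -c "
from h import *
go(.125,-.102,.093,V[2])"; python3 nudge.py '[[0, [-0.008, 0, 0], 0], [0, [-0.016, 0.001, 0], 0], [0, [-0.021, 0.002, 0], 0], [0, [-0.025, 0.002, 0], 0], [0, [-0.030, 0.003, 0], 0.1], [0, [-0.035, 0.004, 0], 0.2], [0, [-0.039, 0.005, 0], 0.3], [0, [-0.044, 0.004, 0], 0.4], [0, [-0.049, 0.004, 0], 0.5], [0, [-0.053, 0.003, 0], 0.6], [0, [-0.058, 0.001, 0], 0.7], [0, [-0.062, -0.001, 0], 0.8], [0, [-0.066, -0.003, 0], 0.9]]';  python3 - <<'E'
from h import *
go(.0587,-.0995,.093,V[2]-.9)
cv2.imwrite("pics/w5.png",arm.grab_frame("top")[150:310,200:420,::-1])
E
```

```text
t: 9.05
eef_pos: [0.6341, 0.1331, 0.09]
ee_rot: [3.141, 0.004, 0.136]
force: [-0.7, 0.3, -0.2]
width: 0.0008
gripper_force: 0.0
t 9.05 frame [ 0.1225 -0.1047] 0.09 F [-0.7  0.3 -0.2] delta [ 0.0024 -0.0027 -0.0031] rotvec [ 0.001  0.004 -0.   ]
t: 10.13
eef_pos: [0.5707, 0.1291, 0.0938]
ee_rot: [-3.139, -0.001, -0.766]
force: [0.7, 0.0, -0.1]
width: 0.0006
gripper_force: 0.5
t 10.1333 frame [ 0.0592 -0.1001] 0.0938 F [ 0.7  0.  -0.1] delta [-0.0008  0.      0.0008] rotvec [-0.002 -0.001 -0.002]
```

```bash
python3 nudge.py '[[0, [-0.005, 0.001, 0], 0.1], [0, [-0.01, 0.002, 0], 0.2], [0, [-0.015, 0.003, 0], 0.3], [0, [-0.0195, 0.0025, 0], 0.4], [0, [-0.024, 0.002, 0], 0.5], [0, [-0.028, 0.001, 0], 0.59], [0, [-0.032, 0, 0], 0.67], [0, [-0.032, 0, 0], 0.67]]';  python3 - <<'E'
from h import *
go(.039,-.075,.093)
E
for i in 1 2 3 4; do python3 nudge.py '[[0, [-0.001, 0, 0], 0], [0, [-0.0015, 0, 0], 0]]' | egrep 'eef_pos|force:'; done
```

```text
t: 10.85
eef_pos: [0.5476, 0.1499, 0.0935]
ee_rot: [-3.14, -0.002, -1.433]
force: [5.0, -6.9, -1.0]
width: 0.0003
gripper_force: 3.7
t 10.85 frame [ 0.0392 -0.0763] 0.0935 F [ 5.  -6.9 -1. ] delta [-0.0013  0.0002  0.0005] rotvec [-0.001 -0.002  0.002]
eef_pos: [0.5476, 0.1503, 0.0935]
force: [7.3, -12.7, -0.3]
gripper_force: 6.7
eef_pos: [0.5474, 0.1507, 0.0935]
force: [8.9, -18.1, -0.6]
gripper_force: 9.3
eef_pos: [0.5473, 0.1511, 0.0935]
force: [10.9, -22.7, -0.9]
gripper_force: 12.0
eef_pos: [0.5472, 0.1514, 0.0935]
force: [13.7, -28.1, 0.3]
gripper_force: 14.8
```

The force climbs with no motion, so the button is at its stop. I'll back off and check.

```bash
python3 nudge.py '[[0, [0.004, 0, 0], 0], [0, [0.01, 0, 0], 0], [0, [0.03, 0, 0], 0], [0, [0.06, 0, 0], 0], [0, [0.1, 0, -0.03], 0], [0, [0.14, 0, -0.06], 0], [0, [0.18, 0, -0.06], 0], [0, [0.22, 0, -0.06], 0], [0, [0.26, 0, -0.06], 0], [0, [0.3, 0, -0.06], 0], [0, [0.34, 0, -0.06], 0], [0, [0.38, 0, -0.06], 0], [0, [0.42, 0, -0.06], 0], [0, [0.42, 0, -0.06], 0], [0, [0.42, 0, -0.06], 0], [0, [0.42, 0, -0.06], 0]]'; python3 - <<'E'
from h import *
cv2.imwrite("pics/top6.png",cv2.resize(arm.grab_frame("top")[200:320,210:350,::-1],None,fx=5,fy=5,interpolation=cv2.INTER_CUBIC))
E
```

```text
t: 12.85
eef_pos: [0.6045, -0.2591, 0.1525]
ee_rot: [3.141, 0.0, -1.431]
force: [0.0, 0.1, -0.3]
width: 0.0003
gripper_force: 0.0
```

View pics/top6.png

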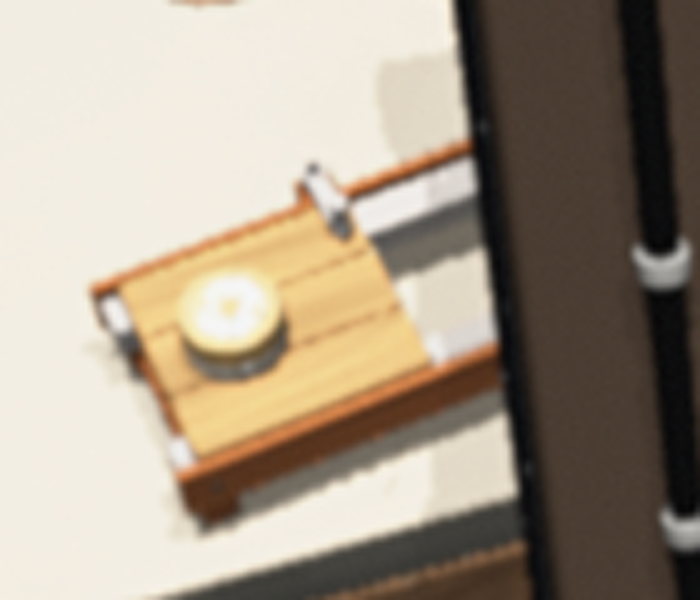

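The arm now points over the board, from px (315,175) to (345,228), and the board and tin are unchanged. I'll check the angle by projection.

```bash
python3 - <<'E'
from h import *
p=arm.camera_params("top");K=np.array([[p['fx'],0,p['cx']],[0,p['fy'],p['cy']],[0,0,1]]);Ti=np.linalg.inv(p['T'])
def pr(x,y,z):
    w=np.r_[fr(x,y),z];q=cv2.projectPoints(w.reshape(1,1,3),cv2.Rodrigues(Ti[:3,:3])[0],Ti[:3,3],K,p['D'])[0].ravel();return ((q-[210,200]+.4)*5).round(0)
P=np.array([.082,-.0585]);print("pivot",pr(*P,.0855))
for a in(0,1.2,1.4,1.57): 
    g=P+.045*np.array([-np.sin(a),-np.cos(a)]);print(a,pr(*g,.1075),pr(*g,.0855),pr(*g,.0775))
E
python3 -c "
import cv2;i=cv2.imread('pics/top6.png')[130:270,250:410];cv2.imwrite('pics/z6.png',cv2.resize(i,None,fx=4,fy=4))"
```

```text
pivot [315. 177.]
0 [380. 129.] [383. 151.] [384. 159.]
1.2 [363. 194.] [366. 216.] [367. 224.]
1.4 [351. 202.] [355. 224.] [356. 232.]
1.57 [340. 207.] [344. 229.] [345. 237.]
```

View pics/z6.png

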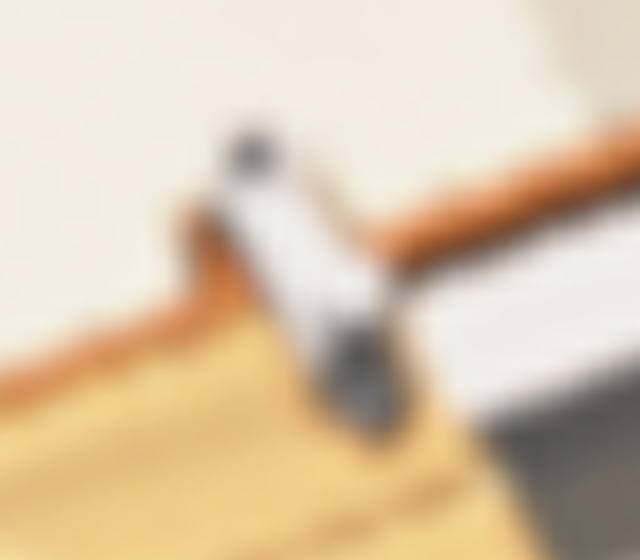

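The peg shows at crop px (338,215) to (345,239), which matches the projection for a = 1.57. The lock is fully over.

```bash
python3 -c "
from station import arm
print(arm.job_done())"
```

```text
the job is handed in; nothing more can be done
None
```

The job is handed in, with no verdict returned: the board lies flat in its notches, the turn button is against its stop over the board, the spice tin stands untouched on it, and the arm is clear after about 13 s.

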